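# Free the jammed cheese dispenser

## Task

Two small cheeses have jammed side by side at the mouth of the sprung dispenser tray. Nudge the pale one back against the spring pusher and out of the way, slide the red one through the neck, and press it firmly but gently home against the end stop for a moment, handling the soft cheeses with a light touch. Leave the red one against the stop and the pale one flat in the lane behind it against the pusher, and do not disturb the things standing around.

Things in the scene. Friction and masses are not known exactly. Their poses are not given: they have to be found in the camera images.
- tray: Fixed tray: dark slate floor 310 x 124 mm, surface at z = 4 mm, wooden side rails, tops at z = 26 mm. Origin: underside, centre line, level with the jam; x points along the lane to the outlet, y across, z up. Lane 108 mm wide up to x = 0, then the rails close in at 30 degrees to x. Housing block (top z = 38 mm) at x = -165 to -141 mm. Slippery for the cheeses (friction about 0.3).
- neck (a point): Centre of the floor where the neck starts, at tray x = 44 mm, z = 4 mm: from here two straight parallel rails, 58 mm apart, run to the end stop at tray x = 130 mm. Axes as the tray's.
- red_cheese: Red waxed drum of cheese with a dark disc on top, 50 mm diameter, 42 mm high, 70 to 140 g; origin at the centre of its underside. Starts at tray x = 0, tray y = +25 or -25 mm, pressed by the pusher against a funnel rail and the pale cheese. It stands 20 mm proud of the rails, so fingers can push it above them. Spoilt if the fingers bear on it with more than 18 N in all.
- pale_cheese: Pale yellow drum of cheese with a cream disc on top, the same size as the red one (50 mm diameter, 42 mm high, 70 to 140 g, origin at the centre of its underside), jammed on the other side of the centre line. It too is spoilt if the fingers bear on it with more than 18 N in all.
- pusher (a joint): Travel in m of the spring pusher, an aluminium plate 100 mm wide across the lane, top at z = 38 mm: 0 at the jam (face at tray x = -25 mm), positive as pushed back (to tray -x) to a hard stop at 0.085; forward hard stop at -0.010 (face at tray x = -15 mm). Its spring drives it forward with 3.4 N at 0 and 40 N/m more going back; damped, 25 N s/m.
- stop: Rigid black rubber end stop across the outlet, 72 mm wide, top at z = 46 mm. Origin: bottom centre of its face towards the cheeses, on the floor at tray x = 130 mm, so a cheese resting on it has its centre at tray x = 105 mm. Home means pressed on it with a steady 3 N or more for 0.3 s, and left within 4 mm of it.
- honey_jar: Bystander: amber honey jar, 56 mm diameter, 75 mm high, origin under its centre.
- soft_round: Bystander: white soft cheese, 84 mm diameter, 32 mm high, origin under its centre.
- ticket_block: Bystander: small wooden block 40 x 70 x 22 mm holding an upright paper ticket, 65 mm high in all, origin under its centre.
Not all that is in view belongs to the job. There is more than one size of the red_cheese; the job needs the smaller. Leave any turquoise look-alike of the pale_cheese alone.

How it is judged:
On the way, in this order (a step that is already met when the one before it is completed fails the run):
1. the pale cheese is nudged back at least 30 mm in the lane, pushing the pusher back, while the red one is still outside the neck (x of pale_cheese in the frame of tray below -0.03 m and value of joint pusher above 0.025 m and x of red_cheese in the frame of tray below 0.03 m), for 0.1 s.
2. the red cheese is in the neck (its centre more than 55 mm past the jam), the pale one behind (x of red_cheese in the frame of tray above 0.055 m and y of red_cheese in the frame of tray between -0.007 and 0.007 m and x of pale_cheese in the frame of tray below 0.02 m), for 0.1 s.
3. the red cheese is pressed against the end stop with more than 3 N for 0.3 s (contact force between red_cheese and stop above 3 N), for 0.3 s.
At the end, for the whole second after the job is handed in: The red cheese stands upright on the tray floor in the neck within 4 mm of the end stop; the pale one stands upright on the tray floor in the lane behind it, with the pusher forward to within 6 mm of where it started or further; both at rest (x of red_cheese in the frame of tray between 0.101 and 0.108 m and y of red_cheese in the frame of tray between -0.007 and 0.007 m and z of red_cheese in the frame of tray between 0 and 0.01 m and x of pale_cheese in the frame of tray between -0.03 and 0.02 m and y of pale_cheese in the frame of tray between -0.035 and 0.035 m and z of pale_cheese in the frame of tray between 0 and 0.01 m and angle between each of red_cheese, pale_cheese's own z axis and vertical below 0.1 rad and value of joint pusher below 0.006 m and linear speed of each of red_cheese, pale_cheese below 0.01 m/s); the robot touches nothing.
It fails at once if the fingers bear on the red cheese with more than 18 N (contact force between the fingers and red_cheese above 18 N).
It fails at once if the fingers bear on the pale cheese with more than 18 N (contact force between the fingers and pale_cheese above 18 N).
It fails at once if the honey jar is moved more than 15 mm (distance of honey_jar from where it was at the start of the episode above 0.015 m).
It fails at once if the soft cheese is moved more than 15 mm (distance of soft_round from where it was at the start of the episode above 0.015 m).
It fails at once if the price-ticket block is moved more than 15 mm (distance of ticket_block from where it was at the start of the episode above 0.015 m).
It also fails if it takes over 54 s, if anything falls off the work surface, if the arm or the gripper's body presses on something with over 40 N, if the wrist force passes 120 N, or if a joint passes its speed limit or range.

## Robot

A 7-joint arm with a two-finger parallel gripper is mounted at the origin on the work surface. World frame = base frame: x ahead of the robot, y to its left, z up, the work surface at z = 0. Lengths are in m, angles in rad, forces in N, time in s.
With the tool pointing down it reaches from about 0.4 to 0.85 m from the base axis. Payload 6.9 kg.
Tool frame: the origin (TCP) lies midway between the tips of the shut fingers; the grasp point (between the pads) lies behind it (ctrl.pinch_z is the z of the grasp point in the tool frame, in m); z points along the fingers, y is the line along which they close (so a half turn about z gives the same grasp; the last joint's range is limited). The gripper opens to 85 mm and grips with 20 to 120 N. Pads are 22 mm wide; open, the fingers measure 114 mm over their backs; the gripper's body (76 mm by 85 mm) begins 54 mm behind the grasp point. The pads swing forward as they close: fully open they stand 13 mm farther back than shut.
Start: joints at [1.304, 0.507, -0.238, 1.5, 0.126, 1.149, -0.155], TCP at [0.228, -0.582, 0.231] pointing down, gripper open.
Joint ranges: [-3.08, 3.08], [-0.24, 2.05], [-1.43, 1.35], [0, 2.5], [-1.52, 4.66], [0.17, 1.96], [-2.89, 2.89]. Speed limits (rad/s): [2.39, 2.39, 3.14, 3.14, 3.14, 3.14, 3.14].

## Interface

Orientations are given as a unit quaternion [w, x, y, z].
In Python, from station import ctrl, get_state, vision, ticket, models gives the robot as it stands. Calls block until the motion is done:
- ctrl.movep(position, orientation): joint-space move of the TCP to a pose.
- ctrl.movel(position, frame=None, max_speed=0.15): straight line of the TCP; frame=None keeps the orientation; max_speed is the mean speed in m/s.
- ctrl.set_joints(angles): joint-space move.
- ctrl.ungrasp() and ctrl.close_gripper(force=None): open the fingers fully, or close them until they stop; force is the grip in N (None keeps the last).
- ctrl.pause(seconds).
- ctrl.ik(position, orientation): joint angles nearest the present ones, or None.
- get_state(): the state.
- vision.grab_frame(name): name is "scene" or "top" or "wrist"; returns (picture, depth): 400x640x3 uint8, blue, green, red; 400x640 float32, m along the optical axis (not along the pixel's ray), 0 where there is no reading.
- vision.camera_info(name): a dict with "mtx" (3x3 intrinsics, pixels), "R" (3x3) and "t" (3): a world point X has camera coordinates R X + t; the wrist camera has in their place "hand_eye" (4x4, takes a point from camera to tool coordinates, whose origin is the TCP and whose axes are the flange's). Camera axes: x right, y down, z forward; pixel columns grow to the right and rows downward; lengths in m; the calibration is good to about 2 mm. A picture is of the moment at which its call begins: read the wrist's pose just before it. camera_info takes no time and is no camera call.
A pose or a line that the arm cannot do raises ctrl.Unreachable and nothing moves.
- ticket.close_job(): hands the job in; it is judged then, once.
Trained networks look in the newest picture that a camera, given by its name, has taken for a name from the list of things; names that differ only in an ending like _2 or _b are one class to them, and where a whole thing is asked for, a point or a joint stands for the part that bears it (a point fixed in the world has none). Each returns a list of dicts, best first, with "p" (0 to 1); they miss things now and then, are a little off and sometimes report something else, mostly with a low value. They report only what shows in the picture. A call takes as long as a camera call. They do not tell look-alikes from the thing itself.
- models.recognise(camera, target): "point" ([column, row] in pixels, amid what is visible of it).
- models.masks_of(camera, target): "mask" (400x640 bool, what is visible of it) and "point" ([column, row] in pixels, amid what is visible of it).
The state is a dict: "time": time; "qpos": joint angles; "qd": joint speeds; "tau": joint torques, N m; "tcp_pos": TCP position; "eef_rot": TCP orientation; "contact_force": force on the tool from outside, world axes, zero at the start; "wrist_torque": the same for the moment, N m; "width": finger opening in m; "gripper_force": force on a finger pad.
Only numpy, scipy, OpenCV 4.12 (cv2) and the standard library are available. Lean on these libraries where they do the work, as an engineer would, in place of code of your own. Each camera call takes 0.05 s, during which the arm holds its last target. There are 200 camera calls.

## Working session

There is one attempt and no reset: what is moved stays moved. The work goes in short steps, each a Python script; the robot and the scene stay as the last script left them, time stands still between calls to the robot, and variables do not carry over. Pictures are saved under pics/ and viewed, at most 10 in all, crops included, and the job is handed in when it is done.

```bash
ls; mkdir -p pics; python3 - <<'E'
from station import *
import cv2,numpy as np
for n in("scene","top"):
    p,d=vision.grab_frame(n); cv2.imwrite(f"pics/{n}0.png",p); np.savez(f"{n}0.npz",p=p,d=d)
for t in("red_cheese","pale_cheese","tray","stop","pusher","honey_jar","soft_round","ticket_block"):
    print(t,[(np.round(r["point"]),round(r["p"],2)) for r in models.recognise("top",t)])
print(get_state()["time"],ctrl.pinch_z,vision.camera_info("top"))
E
```

```text
pics
red_cheese [(array([384., 295.]), 0.9), (array([377., 202.]), 0.84)]
pale_cheese [(array([385., 219.]), 0.57), (array([430., 312.]), 0.56)]
tray [(array([401., 211.]), 0.6)]
stop [(array([318., 226.]), 0.8)]
pusher [(array([405., 211.]), 0.75)]
honey_jar [(array([406., 136.]), 0.66), (array([379., 200.]), 0.36)]
soft_round [(array([330., 148.]), 0.83), (array([405., 134.]), 0.28)]
ticket_block [(array([280., 229.]), 0.95)]
0.5 -0.0187 {'mtx': array([[490.16191319,   0.        , 322.87956721],
       [  0.        , 490.16191319, 201.49001984],
       [  0.        ,   0.        ,   1.        ]]), 'R': array([[ 0.05306468, -0.99859056,  0.00101599],
       [-0.97646611, -0.05210193, -0.20928287],
       [ 0.20904083,  0.01011345, -0.97785462]]), 't': array([0.0292933 , 0.58286679, 0.91877281])}
```

```bash
python3 - <<'E'
import cv2
p=cv2.imread("pics/top0.png"); cv2.imwrite("pics/top0c.png",cv2.resize(p[90:350,250:510],None,fx=2.3,fy=2.3,interpolation=cv2.INTER_CUBIC))
E
```

```text
(no output)
```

View pics/top0c.png

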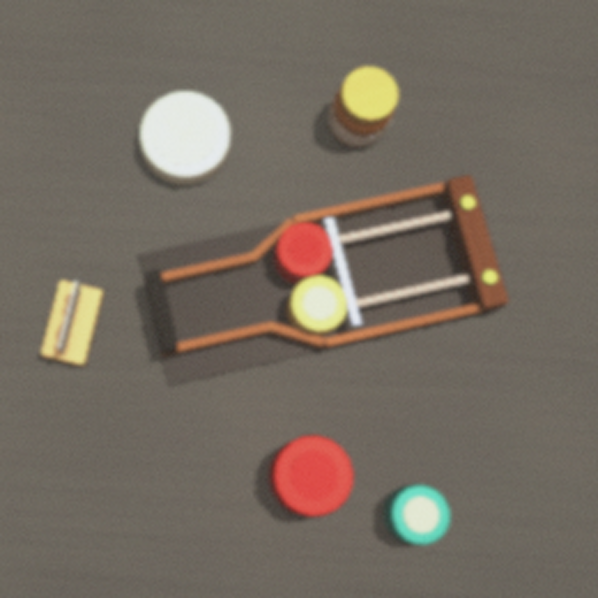

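View pics/scene0.png

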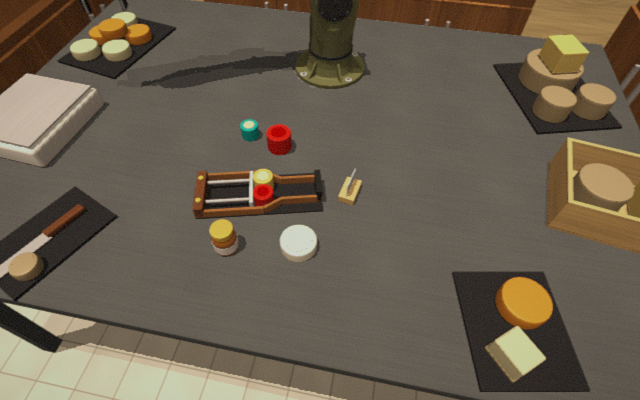

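The candidates in the top picture:
- **Red:** the small drum in the tray at about (382,198), and a larger drum outside at (386,296). The job's red is the small one jammed in the tray.
- **Pale:** the yellow drum in the tray at about (388,222), and a turquoise-sided look-alike at (432,313). The job's pale is the yellow one in the tray.

The enlarged crop confirms both choices. The outlet points left in the image, with the stop at about (319,226). Next I'll find the tray pose.

```bash
cat > h.py <<'E'
from station import *
import numpy as np, cv2
from scipy.spatial.transform import Rotation as Ro
def deproj(uv,z,ci):
    uv=np.atleast_2d(np.asarray(uv,float)); K,R,t=ci["mtx"],ci["R"],ci["t"]
    ray=np.c_[uv,np.ones(len(uv))]@np.linalg.inv(K).T@R; c=-R.T@t
    return c+ray*((z-c[2])/ray[:,2])[:,None]
E
python3 - <<'E'
from h import *
ci=vision.camera_info("top"); p=np.load("top0.npz")["p"]
hsv=cv2.cvtColor(p,cv2.COLOR_BGR2HSV)
f=lambda x,y:(250+x/2.3,90+y/2.3)
c={k:deproj(f(*v),z,ci)[0] for k,v,z in [("red",(304,248),.046),("pale",(319,302),.046),("h1",(460,180),.038),("h2",(497,303),.038),("stopA",(150,272),.046),("stopB",(172,350),.046),("p1",(328,220),.038),("p2",(356,325),.038)]}
for k,v in c.items(): print(k,v.round(4))
ym=c["pale"]-c["red"]; print("sep",np.linalg.norm(ym),"yaw from cheeses",np.arctan2(ym[0],-ym[1]))
# orange rails
m=cv2.inRange(hsv,(4,90,90),(16,255,215)); m[:, :315]=0; m[:160]=0;m[250:]=0
m[:,442:]=0
n,l,s,_=cv2.connectedComponentsWithStats(m)
o=c["red"]/2+c["pale"]/2; print("o",o)
v,u=np.nonzero(m); P=deproj(np.c_[u,v],.026,ci)[:,:2]
for yaw0 in (np.arctan2(-ym[0],ym[1]),):
    from scipy.optimize import least_squares
    def loc(q,P): 
        c_,s_=np.cos(q[2]),np.sin(q[2]); d=P-q[:2]; return np.c_[d@[c_,s_],d@[-s_,c_]]
    def res(q):
        L=loc(q,P); x,ay=L[:,0],np.abs(L[:,1]); w=q[3]
        half=np.interp(x,[0,43.3e-3],[.054,.029])+w
        return np.where((x>-.14)&(x<.125),np.clip(half-ay,-.02,.02),0.02)
    x0=[o[0],o[1],np.arctan2(ym[1],ym[0])-np.pi/2,.003]
    r=least_squares(res,x0,loss="soft_l1",f_scale=.002,x_scale=[.01,.01,.05,.002]); print(len(P),x0,r.x,np.median(np.abs(r.fun)))
    for k,vv in c.items(): print(k,loc(r.x,vv[None,:2]).round(4))
s=get_state();print(s["eef_rot"],s["contact_force"],s["width"])
E
```

```text
red [ 0.5979 -0.0598  0.046 ]
pale [ 0.5501 -0.0742  0.046 ]
h1 [ 0.6702 -0.1998  0.038 ]
h2 [ 0.559  -0.2324  0.038 ]
stopA [0.569  0.0752 0.046 ]
stopB [0.501  0.0522 0.046 ]
p1 [ 0.6266 -0.0815  0.038 ]
p2 [ 0.5328 -0.1083  0.038 ]
sep 0.049916809690704944 yaw from cheeses -1.2765718266497201
o [ 0.57399961 -0.06700295  0.046     ]
1335 [np.float64(0.5739996117290743), np.float64(-0.06700294718158054), np.float64(-4.418164480239513), 0.003] [ 5.73437064e-01 -6.65457850e-02 -4.43480200e+00  3.37954769e-03] 0.002936159627830913
red [[-0.0002 -0.0254]]
pale [[-0.001   0.0245]]
h1 [[-0.1547 -0.0566]]
h2 [[-0.1555  0.0593]]
stopA [[ 0.1375 -0.0346]]
stopB [[0.134  0.0371]]
p1 [[-0.0289 -0.047 ]]
p2 [[-0.029   0.0506]]
[-6.57201426e-05  9.82682564e-01  1.85296987e-01  1.04977075e-05] [ 0.41311926 -1.01534728  0.56916007] 0.08574019813315648
```

```bash
cat >> h.py <<'E'
O=np.array([.57344,-.06655]); A=1.8484; C,S=np.cos(A),np.sin(A)
EX=np.array([C,S,0]); EY=np.array([-S,C,0])
def W(x,y,z): return np.array([*O,0])+x*EX+y*EY+[0,0,z]
def T(P): d=np.asarray(P)-[*O,0]; return np.array([d@EX,d@EY,d[2]])
def quat(sg):
    y=sg*EY; z=np.array([0,0,-1.]); return Ro.from_matrix(np.c_[np.cross(y,z),y,z]).as_quat(scalar_first=True)
def F():
    f=np.array(get_state()["contact_force"]); return np.round([f@EX,f@EY,f[2]],2)
def say(*a): s=get_state(); print(*a,round(s["time"],2),T(s["tcp_pos"]).round(4),F(),flush=True)
E
python3 - <<'E'
from h import *
ctrl.close_gripper(20)
best=min((np.abs(np.array(q)-get_state()["qpos"]).max(),sg) for sg in(1,-1) if (q:=ctrl.ik(W(.055,.022,.15),quat(sg))) is not None); print(best)
ctrl.movep(W(.055,.022,.15),quat(best[1])); say("above")
ctrl.movel(W(.055,.022,.06)); say()
p,d=vision.grab_frame("wrist"); cv2.imwrite("pics/w1.png",p)
E
```

```text
(np.float64(0.7947364963271591), -1)
above 3.58 [0.0536 0.0223 0.1499] [-0.97  0.2  -0.4 ]
4.33 [0.055  0.0215 0.0605] [-1.07  0.62 -0.04]
```

View pics/w1.png

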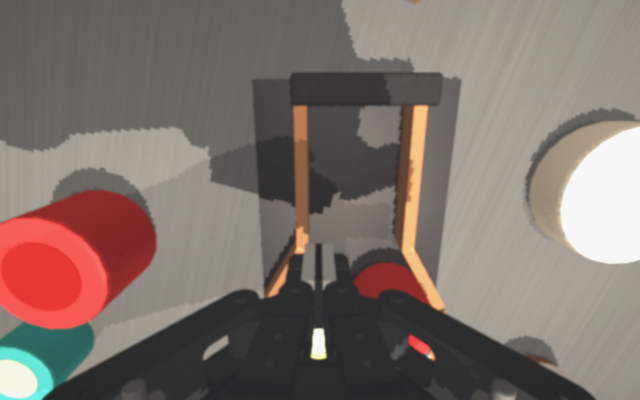

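The wrist view shows the shut fingertips at about (325,260), on the pale side, with the red cheese to their right at (385,285). The lane lines up straight with the image. Now I'll descend and push the pale one back.

```bash
python3 - <<'E'
from h import *
ctrl.movel(W(.055,.022,.030)); say("down")
for x in (.045,.038,.032,.026):
    ctrl.movel(W(x,.022,.030),max_speed=.03); say(x)
for x in np.arange(.016,-.035,-.01):
    ctrl.movel(W(x,.022,.030),max_speed=.03); say(round(x,3))
    if np.linalg.norm(F()[:2])>13: break
p,d=vision.grab_frame("top"); cv2.imwrite("pics/t1.png",cv2.resize(p[150:270,290:480],None,fx=3,fy=3,interpolation=cv2.INTER_CUBIC))
E
```

```text
down 4.72 [0.0551 0.0221 0.0303] [-0.62  0.32 -0.22]
0.045 5.21 [0.0447 0.022  0.0302] [ 0.41  0.1  -0.38]
0.038 5.59 [0.0378 0.022  0.0299] [ 0.81  0.06 -0.14]
0.032 5.94 [0.0324 0.0218 0.0301] [ 3.21 -0.01  0.6 ]
0.026 6.29 [0.0261 0.0219 0.0301] [ 4.18 -0.22  1.6 ]
0.016 6.78 [0.016 0.022 0.03 ] [3.43 0.2  1.17]
0.006 7.26 [0.0061 0.0219 0.03  ] [ 4.39 -1.08  1.21]
-0.004 7.74 [-0.0038  0.0219  0.03  ] [ 4.72 -1.61  2.39]
-0.014 8.22 [-0.0138  0.022   0.03  ] [ 4.21 -0.21  2.35]
-0.024 8.71 [-0.0236  0.022   0.03  ] [ 5.83 -0.05  2.29]
-0.034 9.19 [-0.0334  0.022   0.03  ] [5.96 0.15 3.42]
```

View pics/t1.png

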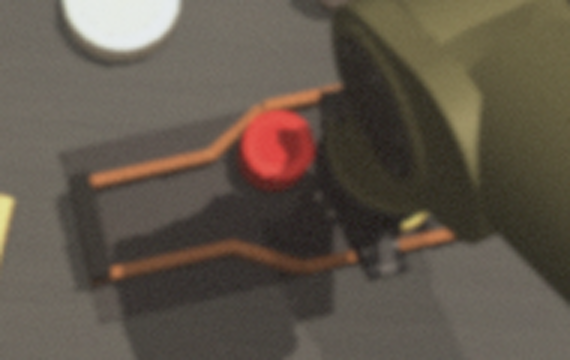

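The red cheese has stayed at its start, at about (382,199). The pale one is roughly 68 mm back. I'll go a little further and slightly lower, then slide sideways to sit behind the red.

```bash
python3 - <<'E'
from h import *
def go(x,y,z=.022,v=.03): ctrl.movel(W(x,y,z),max_speed=v); say(x,y)
go(-.036,.022,.027); go(-.040,.022); 
for x in (-.043,-.045):
    go(x,.022)
    if F()[0]>10: break
x=T(get_state()["tcp_pos"])[0]
for y in (.015,.008,.001,-.005,-.010,-.014):
    go(round(x,4),y)
    if np.abs(F()[:2]).max()>11: break
p,d=vision.grab_frame("top"); cv2.imwrite("pics/t2.png",cv2.resize(p[150:270,290:480],None,fx=3,fy=3,interpolation=cv2.INTER_CUBIC))
E
```

```text
-0.036 0.022 9.51 [-0.0351  0.0221  0.0269] [ 6.56 -0.92  2.05]
-0.04 0.022 9.88 [-0.0389  0.0222  0.0218] [6.96 0.06 0.71]
-0.043 0.022 10.12 [-0.0422  0.0223  0.0217] [ 6.3  -0.02  0.38]
-0.045 0.022 10.38 [-0.0441  0.0223  0.0217] [ 5.24 -0.25  0.88]
-0.0441 0.015 10.76 [-0.043   0.0151  0.0217] [6.65 0.25 1.56]
-0.0441 0.008 11.14 [-0.043   0.008   0.0217] [ 6.34 -0.29  0.44]
-0.0441 0.001 11.53 [-0.0429  0.0008  0.0218] [ 6.34 -1.5   0.7 ]
-0.0441 -0.005 11.88 [-0.043  -0.0053  0.0218] [ 5.71 -1.51  0.82]
-0.0441 -0.01 12.19 [-0.0429 -0.0105  0.0219] [ 6.79 -2.19  1.35]
-0.0441 -0.014 12.47 [-0.0429 -0.0147  0.0219] [ 5.7  -2.56  0.91]
```

View pics/t2.png

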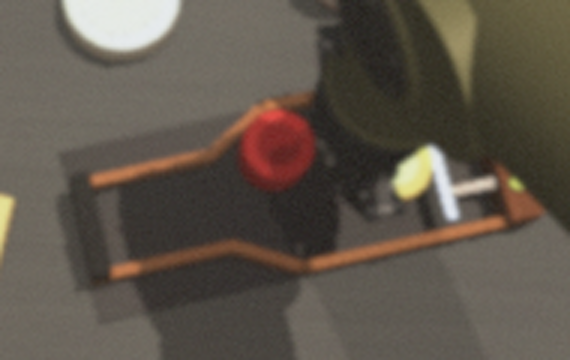

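The red cheese is still at its start, at crop (278,150). The pale one is held back against the pusher behind the fingers, at crop (412,175). Now I'll push the red forward along the funnel.

```bash
python3 - <<'E'
from h import *
for x in np.arange(-.034,.059,.008):
    y=np.interp(x,[-.036,.010],[-.015,0])
    ctrl.movel(W(x,y,.022),max_speed=.03); say(round(x,3))
    if np.abs(F()[:2]).max()>9: print("stop");break
p,d=vision.grab_frame("top"); cv2.imwrite("pics/t3.png",cv2.resize(p[150:270,290:480],None,fx=3,fy=3,interpolation=cv2.INTER_CUBIC))
E
```

```text
-0.034 13.01 [-0.0342 -0.0139  0.0219] [2.13 0.95 0.88]
-0.026 13.44 [-0.0271 -0.0103  0.0219] [-2.42  4.54  3.36]
-0.018 13.88 [-0.0203 -0.007   0.0218] [-4.74  6.76  3.19]
-0.01 14.31 [-0.0081 -0.0077  0.0222] [ 6.15 -1.75 -0.07]
-0.002 14.74 [-0.0009 -0.0042  0.0221] [ 4.78 -1.38 -0.19]
0.006 15.18 [ 0.0066 -0.0014  0.0221] [ 5.05 -0.07 -0.19]
0.014 15.59 [ 0.0145 -0.0001  0.022 ] [ 4.17 -0.99  0.19]
0.022 16.01 [ 0.0226 -0.0002  0.0221] [ 4.55 -0.28 -1.52]
0.03 16.43 [ 0.0305 -0.0001  0.022 ] [ 4.39 -0.29 -0.4 ]
0.038 16.84 [ 0.0386 -0.0001  0.0221] [ 3.29 -0.91 -0.44]
0.046 17.26 [0.0456 0.     0.0221] [ 0.03 -0.23  0.62]
0.054 17.68 [ 0.0543 -0.0001  0.0221] [-0.03  0.46  0.54]
```

View pics/t3.png

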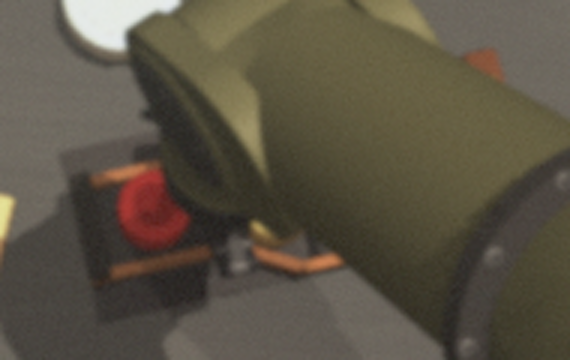

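The red cheese is in the neck at crop (155,208), ahead of the fingers. The pale one has stayed behind at about (270,230) and no longer touches the fingers. Now I'll press the red home gently.

```bash
python3 - <<'E'
from h import *
for x in [.060,.064]+list(np.arange(.066,.082,.001)):
    ctrl.movel(W(x,0,.022),max_speed=.02)
    f=np.mean([(ctrl.pause(.03),F()[0])[1] for _ in range(4)]); say(round(x,4),"Fx %.2f"%f)
    if f<-7: break
for _ in range(5): ctrl.pause(.15); say("hold")
xt=T(get_state()["tcp_pos"])[0]
ctrl.movel(W(xt-.008,0,.022),max_speed=.02); say("back")
ctrl.movel(W(xt-.008,0,.16),max_speed=.1)
ctrl.movel(W(xt+.0,-.0,.25),max_speed=.15); 
q=list(get_state()["qpos"]); q[0]-=.9; ctrl.set_joints(q); say("clear")
p,d=vision.grab_frame("top"); cv2.imwrite("pics/t4.png",cv2.resize(p[150:270,290:480],None,fx=3,fy=3,interpolation=cv2.INTER_CUBIC))
E
```

```text
0.06 Fx 0.26 18.31 [ 0.06  -0.     0.022] [0.13 1.38 0.05]
0.064 Fx -0.08 18.79 [ 0.064 -0.     0.022] [ 0.21 -0.47  0.36]
0.066 Fx -0.22 19.18 [ 0.066 -0.     0.022] [ 0.41  0.36 -1.07]
0.067 Fx 0.35 19.56 [ 0.067 -0.     0.022] [0.36 0.71 0.6 ]
0.068 Fx 0.07 19.94 [0.0681 0.     0.022 ] [1.68 0.25 0.07]
0.069 Fx -4.53 20.32 [0.0682 0.0001 0.022 ] [-5.21 -0.49  0.38]
0.07 Fx -7.56 20.71 [0.0682 0.0001 0.022 ] [-7.2  -0.5   1.51]
hold 20.86 [0.0683 0.0001 0.0221] [-7.89  0.39  1.38]
hold 21.01 [0.0682 0.0001 0.022 ] [-7.27  0.47  0.58]
hold 21.16 [0.0682 0.0001 0.0221] [-6.27  1.57  0.66]
hold 21.31 [0.0682 0.0001 0.0221] [-7.09 -0.14  1.62]
hold 21.46 [0.0682 0.0001 0.0221] [-7.34  0.3   1.4 ]
back 22.1 [0.0605 0.     0.022 ] [-0.16 -0.42  0.95]
clear 26.14 [0.542  0.0811 0.2489] [-0.29  0.86 -0.68]
```

View pics/t4.png

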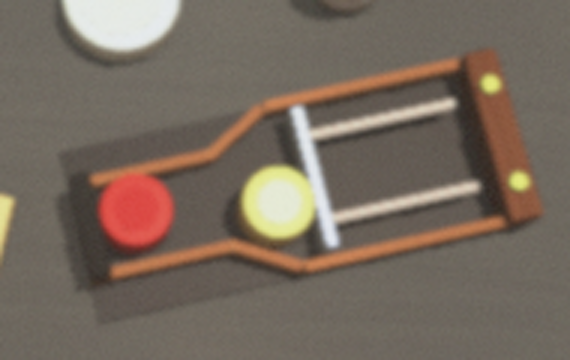

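The red cheese sits on the stop at crop (136,211), and the pale one stands in the lane at (278,203) against the pusher, which is at its forward end. All clear, so I'm handing it in.

```bash
python3 - <<'E'
from h import *
ci=vision.camera_info("top")
for uv in((136,211),(278,203)): print(T(deproj((290+uv[0]/3,150+uv[1]/3),.046,ci)[0]).round(4))
print(ticket.close_job())
E
```

```text
[ 0.1034 -0.0013  0.046 ]
[0.009  0.0146 0.046 ]
the job is handed in; nothing more can be done
None
```

I handed the job in at about 26 s. The red cheese was pressed home with about 7 N and left against the stop. The pale one stands behind it in the lane against the pusher, and nothing nearby was touched; no verdict was returned.

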